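# Put the alloy reference samples back in their own trays

## Task

The four alloy reference samples have been put away in each other's trays. Swap them round so that each stands upright in the tray of its own sticker's colour; only one fits a tray, so use the empty black tray for the one in transit, and never stand a sample on the bare desk. Set them down gently, do not drop them, and leave the plastic cup where it is.

Things in the scene. Friction and masses are not known exactly. Their poses are not given: they have to be found in the camera images.
- sample_red: loose alloy reference sample: an upright plain brass cylinder, 30 mm diameter, 54 mm long, about 324 g, with a round red sticker covering most of its upper end and a 7 mm red band near its foot. It starts standing in a tray of another colour. Origin: centre of its underside, z axis up along the cylinder.
- sample_green: loose alloy reference sample: an upright plain copper cylinder, 30 mm diameter, 58 mm long, about 348 g, with a round green sticker covering most of its upper end and a 7 mm green band near its foot. It starts standing in a tray of another colour. Origin: centre of its underside, z axis up along the cylinder.
- sample_blue: loose alloy reference sample: an upright plain brass cylinder, 30 mm diameter, 62 mm long, about 372 g, with a round blue sticker covering most of its upper end and a 7 mm blue band near its foot. It starts standing in a tray of another colour. Origin: centre of its underside, z axis up along the cylinder.
- sample_white: loose alloy reference sample: an upright plain dark bronze cylinder, 30 mm diameter, 66 mm long, about 396 g, with a round white sticker covering most of its upper end and a 7 mm white band near its foot. It starts standing in a tray of another colour. Origin: centre of its underside, z axis up along the cylinder.
- tray_red: red plastic tray, the place of the sample with the red sticker. Fixed to the desk, 70 mm square, rim 12 mm high and 10 mm wide, inside 50 mm square (room for one sample, not two), with a flat grey foam liner whose top is 6 mm above the desk (firm, it does not give). Origin: centre of its underside on the desk; z up, x and y along its sides.
- tray_green: green plastic tray, the place of the sample with the green sticker. Fixed to the desk, 70 mm square, rim 12 mm high and 10 mm wide, inside 50 mm square (room for one sample, not two), with a flat grey foam liner whose top is 6 mm above the desk (firm, it does not give). Origin: centre of its underside on the desk; z up, x and y along its sides.
- tray_blue: blue plastic tray, the place of the sample with the blue sticker. Fixed to the desk, 70 mm square, rim 12 mm high and 10 mm wide, inside 50 mm square (room for one sample, not two), with a flat grey foam liner whose top is 6 mm above the desk (firm, it does not give). Origin: centre of its underside on the desk; z up, x and y along its sides.
- tray_white: white plastic tray, the place of the sample with the white sticker. Fixed to the desk, 70 mm square, rim 12 mm high and 10 mm wide, inside 50 mm square (room for one sample, not two), with a flat grey foam liner whose top is 6 mm above the desk (firm, it does not give). Origin: centre of its underside on the desk; z up, x and y along its sides.
- tray_spare: black plastic tray, the spare: empty at the start, a resting place for one sample on the way. Fixed to the desk, 70 mm square, rim 12 mm high and 10 mm wide, inside 50 mm square (room for one sample, not two), with a flat grey foam liner whose top is 6 mm above the desk (firm, it does not give). Origin: centre of its underside on the desk; z up, x and y along its sides.
- cup: bystander: empty, light (30 g) see-through plastic drinking cup standing on the desk, about 72 mm across the rim, 95 mm high. Origin: centre of its underside, z up.
There are look-alikes about, which are no part of the job. Of the things shaped like the tray_blue, the blue one is meant. Leave any purple look-alike of the sample_red alone.

How it is judged:
At the end, for the whole second after the job is handed in: Each sample stands upright (within 0.08 rad) on the liner of the tray of its sticker's colour, its axis within 12 mm of the tray's centre, at rest and released (horizontal distance between sample_red and tray_red below 0.012 m and z of sample_red in the frame of tray_red between 0.003 and 0.009 m and angle between each of sample_red, sample_green, sample_blue, sample_white's own z axis and vertical below 0.08 rad and linear speed of each of sample_red, sample_green, sample_blue, sample_white below 0.02 m/s and contact force between the fingers and sample_red below 0.05 N and horizontal distance between sample_green and tray_green below 0.012 m and z of sample_green in the frame of tray_green between 0.003 and 0.009 m and contact force between the fingers and sample_green below 0.05 N and horizontal distance between sample_blue and tray_blue below 0.012 m and z of sample_blue in the frame of tray_blue between 0.003 and 0.009 m and contact force between the fingers and sample_blue below 0.05 N and horizontal distance between sample_white and tray_white below 0.012 m and z of sample_white in the frame of tray_white between 0.003 and 0.009 m and contact force between the fingers and sample_white below 0.05 N); the robot touches nothing.
It fails at once if a sample's foot comes down to the bare desk (its underside centre lower than 3 mm; in a tray it is at 6 mm) (height (world z) of any of sample_red, sample_green, sample_blue, sample_white below 0.003 m).
It fails at once if a sample is dropped (moves faster than 0.6 m/s, a fall of about 18 mm, with no finger on it) ((linear speed of sample_red above 0.6 m/s and contact force between the fingers and sample_red below 0.05 N) or (linear speed of sample_green above 0.6 m/s and contact force between the fingers and sample_green below 0.05 N) or (linear speed of sample_blue above 0.6 m/s and contact force between the fingers and sample_blue below 0.05 N) or (linear speed of sample_white above 0.6 m/s and contact force between the fingers and sample_white below 0.05 N)).
It fails at once if the plastic cup is pushed more than 30 mm or tipped over (distance of cup from where it was at the start of the episode above 0.03 m or angle between cup's own z axis and vertical above 0.5 rad).
It also fails if it takes over 141 s, if anything falls off the work surface, if the arm or the gripper's body presses on something with over 40 N, if the wrist force passes 120 N, or if a joint passes its speed limit or range.

## Robot

A 6-joint arm with a two-finger parallel gripper is mounted at the origin on the work surface. World frame = base frame: x ahead of the robot, y to its left, z up, the work surface at z = 0. Lengths are in m, angles in rad, forces in N, time in s.
With the tool pointing down it reaches from about 0.25 to 0.725 m from the base axis. Payload 4 kg.
Tool frame: the origin (TCP) lies midway between the tips of the shut fingers; the grasp point (between the pads) lies 19 mm behind it; z points along the fingers, y is the direction in which the jaws open and shut (so a half turn about z gives the same grasp; the last joint's range is limited). The gripper opens to 85 mm and grips with 20 to 120 N. Pads are 22 mm wide; open, the fingers measure 114 mm over their backs; the gripper's body (76 mm by 85 mm) begins 54 mm behind the grasp point. The pads swing forward as they close: fully open they stand 13 mm farther back than shut.
Start: joints at [-1.202, 0.241, 0.005, 1.335, 0, 1.571], TCP at [0.18, -0.466, 0.231] pointing down, gripper open.
Joint ranges: [-2.72, 2.72], [-1.05, 1.87], [-1.09, 1.28], [-1.99, 2.15], [-1.42, 1.44], [-3.14, 3.14]. Speed limits (rad/s): [2.79, 2.79, 3.14, 3.14, 3.14, 3.14].

## Interface

Orientations are given as a unit quaternion [x, y, z, w].
In Python, from workcell import bot, vision gives the robot as it stands. The module is installed in compiled form; this text tells all that it offers.
- The arm moves only by the tool send_rows, never from a script. Its argument "targets" is a list that holds one entry, the list of rows, each a list of 5 numbers: the shift along the world's x, y, z in cm, then the turn about the world's z in rad, then the finger opening in cm, from 0 to 8.54. A call has 1 to 12 rows; each row is the pose to reach, as a shift and turn from the pose commanded when the call began; what a row does not reach only later rows make up. A row lasts 1/8 s, in which the tool goes at most 62.5 mm and 10.7 degrees, less where a joint would pass 70% of its speed; a pose out of reach is approached as far as the arm can. A call with a gripper value outside its range is refused whole. The fingers move at their own pace and stop on an object; the grip force is fixed at half the most. Time passes only in rows, so rows that repeat a pose let the fingers close. It gives the time, the measured TCP pose, the force and the opening at its end, in the units of the state.
- bot.get_obs(): the state, without advancing time (a new reading comes with each control period).
- vision.camera(name): name is "scene" or "top" or "wrist"; returns the picture (420x560x3 uint8, red, green, blue); there is no depth.
- vision.get_calibration(name): a dict with "vertical_fov" (degrees; the focal length in pixels is half the picture's height over the tangent of half this angle, whatever the lens; pixels are square), "cx", "cy" (the principal point, pixels), "k1" (the pictures are not rectified: a ray, as slopes to the right and down, at radius r is drawn at 1 + k1 r^2 times it, then the intrinsics apply), "rvec" (rotation vector, rad) and "tvec" (3), from world to camera coordinates, as OpenCV has them; the wrist camera has in their place "T_tool_cam" (4x4, takes a point from camera to tool coordinates, whose origin is the TCP and whose axes are the flange's). Camera axes: x right, y down, z forward; pixel columns grow to the right and rows downward; lengths in m; the calibration is good to about 2 mm. A picture is of the moment at which its call begins: read the wrist's pose just before it. get_calibration takes no time and is no camera call.
- bot.job_done(): hands the job in, once; it reports no verdict.
Trained networks look in the newest picture that a camera, given by its name, has taken for a name from the list of things; names that differ only in an ending like _2 or _b are one class to them, and where a whole thing is asked for, a point or a joint stands for the part that bears it (a point fixed in the world has none). Each returns a list of dicts, best first, with "score" (0 to 1); they miss things now and then, are a little off and sometimes report something else, mostly with a low value. They report only what shows in the picture. A call takes as long as a camera call. They do not tell look-alikes from the thing itself.
- vision.boxes_of(target, camera): "uv" ([column, row] in pixels, amid what is visible of it).
The state is a dict: "clock": time; "joint_pos": joint angles; "joint_vel": joint speeds; "tau": joint torques, N m; "eef_pos": TCP position; "tool_rot": TCP orientation; "ft_force": force on the tool from outside, world axes, zero at the start; "ft_torque": the same for the moment, N m; "grip_width": finger opening in m.
Only numpy, scipy, OpenCV 4.12 (cv2) and the standard library are available. Lean on these libraries where they do the work, as an engineer would, in place of code of your own. Each camera call takes 0.05 s, during which the arm holds its last target.

## Working session

There is one attempt and no reset: what is moved stays moved. The work goes in short steps, Python scripts to look and compute and a tool call to move; the robot and the scene stay as the last step left them, time stands still between calls to the robot, and variables do not carry over. Pictures are saved under pics/ and viewed, and the job is handed in when it is done.

Besides the shell and the picture viewer there is one more tool, called after "Call:" by a JSON object that holds its "op" and its "data". send_rows: Moves the arm, as the interface text tells. Its arguments: {"type":"object","properties":{"targets":{"type":"array"}},"required":["targets"]}

```bash
mkdir -p pics
cat > h.py <<'E'
import numpy as np, cv2
from workcell import bot, vision
def save(n,im): cv2.imwrite('pics/'+n+'.png',im[:,:,::-1])
def K(c,h=420):
    f=h/2/np.tan(np.radians(c['vertical_fov'])/2); return f
def ray(cal,uv,obs=None):
    f=K(cal); d=np.array([(uv[0]-cal['cx'])/f,(uv[1]-cal['cy'])/f]); u=d.copy()
    for _ in range(30): u=d/(1+cal['k1']*(u@u))
    v=np.array([u[0],u[1],1.])
    if 'rvec' in cal:
        R=cv2.Rodrigues(np.array(cal['rvec'],float))[0]; t=np.array(cal['tvec'],float).ravel()
        return -R.T@t, R.T@v
    from scipy.spatial.transform import Rotation as Ro
    T=np.array(cal['T_tool_cam']); R=Ro.from_quat(obs['tool_rot']).as_matrix()
    return R@T[:3,3]+np.array(obs['eef_pos']), R@T[:3,:3]@v
def at(cal,uv,z,obs=None):
    o,d=ray(cal,uv,obs); return o+d*(z-o[2])/d[2]
E
python3 - <<'E'
from h import *
o=bot.get_obs(); print(o)
for n in ['scene','top','wrist']:
    im=vision.camera(n); save(n+'0',im); c=vision.get_calibration(n); print(n,c)
c=vision.get_calibration('top')
for t,z in [('sample_red',.06),('sample_green',.064),('sample_blue',.068),('sample_white',.072),('tray_red',.012),('tray_green',.012),('tray_blue',.012),('tray_white',.012),('tray_spare',.012),('cup',.05)]:
    for cam in ['top']:
        for b in vision.boxes_of(t,cam): print(t,np.round(b['uv']),round(b['score'],2),np.round(at(c,b['uv'],z),3))
E
```

```text
{'clock': 0.0, 'joint_pos': array([-1.20200926e+00,  2.41417207e-01,  3.67961906e-03,  1.33520593e+00,
       -2.34885686e-05,  1.57077087e+00]), 'joint_vel': array([-0.00032053,  0.00065779,  0.00022888, -0.00093225, -0.0001153 ,
        0.00158216]), 'tau': array([ 4.13234156e-04, -3.72318435e+01,  2.52406597e+01,  1.69592845e-02,
       -1.35096388e-04, -8.45767147e-06]), 'eef_pos': array([ 0.17999877, -0.46577264,  0.23039384]), 'tool_rot': array([ 9.83044725e-01,  1.83362799e-01, -2.08376268e-04, -1.05324668e-03]), 'ft_force': array([ 0.04327348, -0.07068246, -0.02338356]), 'ft_torque': array([ 0.00442394, -0.05529583,  0.00578727]), 'grip_width': 0.0853252069480902}
scene {'vertical_fov': 50.040888685357, 'cx': 277.9497537825077, 'cy': 205.96143924420446, 'k1': -0.0012131206144073209, 'rvec': array([ 2.22381273,  0.81252781, -0.36031789]), 'tvec': array([-0.42092385, -0.13344941,  1.19723597])}
top {'vertical_fov': 51.272337372730064, 'cx': 278.7311737696726, 'cy': 215.7046989281565, 'k1': -0.058974803747719885, 'rvec': array([ 2.14898297, -2.14545393,  0.1592011 ]), 'tvec': ar
[... 550 characters left out ...]
.425 0.276 0.06 ]
sample_red [190. 204.] 0.62 [0.506 0.27  0.06 ]
sample_red [349. 164.] 0.61 [ 0.602 -0.108  0.06 ]
sample_green [416. 241.] 0.49 [ 0.417 -0.259  0.064]
sample_blue [359. 158.] 0.54 [ 0.616 -0.13   0.068]
sample_white [244. 146.] 0.58 [0.643 0.145 0.072]
tray_red [241. 154.] 0.85 [0.642 0.155 0.012]
tray_green [356. 165.] 0.66 [ 0.614 -0.132  0.012]
tray_blue [193. 252.] 0.93 [0.395 0.27  0.012]
tray_blue [162. 299.] 0.68 [0.281 0.341 0.012]
tray_blue [139. 240.] 0.59 [0.423 0.404 0.012]
tray_white [406. 244.] 0.82 [ 0.415 -0.252  0.012]
tray_spare [299. 213.] 0.68 [0.492 0.011 0.012]
tray_spare [360. 158.] 0.37 [ 0.631 -0.142  0.012]
cup [150. 157.] 0.59 [0.622 0.374 0.05 ]
```

View pics/top0.png

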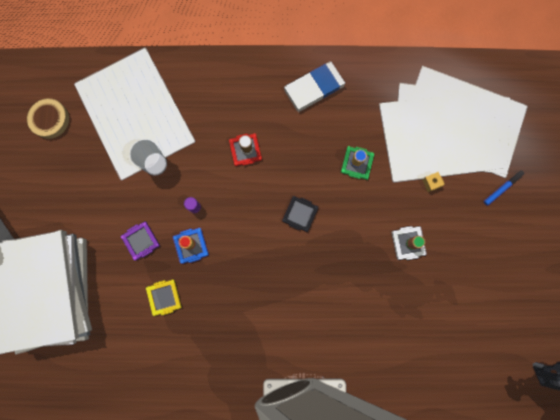

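View pics/scene0.png

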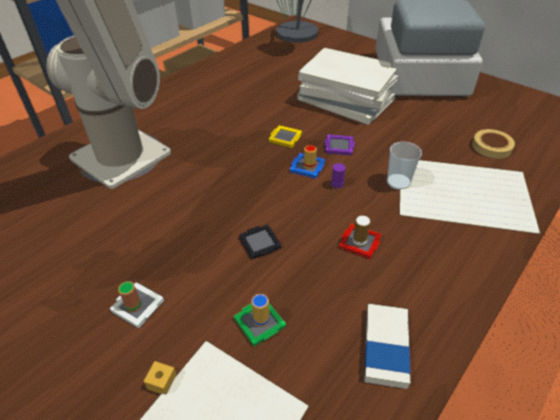

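Run:
```python
import cv2
im=cv2.imread('pics/top0.png')
a=cv2.resize(im[185:325,110:250],None,fx=4,fy=4,interpolation=cv2.INTER_CUBIC)
cv2.imwrite('pics/cropL.png',a)
a=cv2.resize(im[110:280,220:440],None,fx=3.5,fy=3.5,interpolation=cv2.INTER_CUBIC)
cv2.imwrite('pics/cropR.png',a)
```

```text
(no output)
```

View pics/cropL.png

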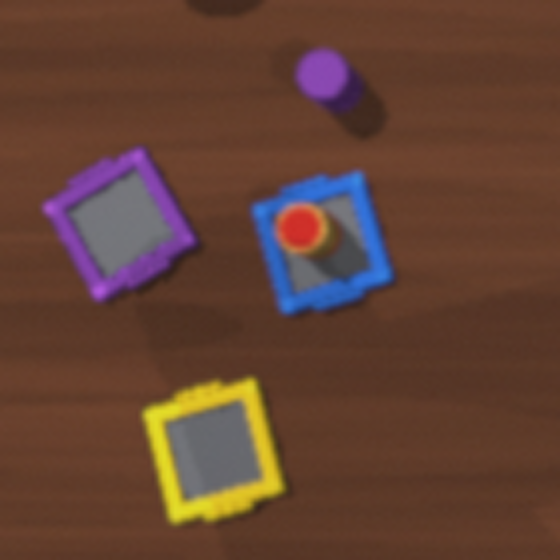

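View pics/cropR.png

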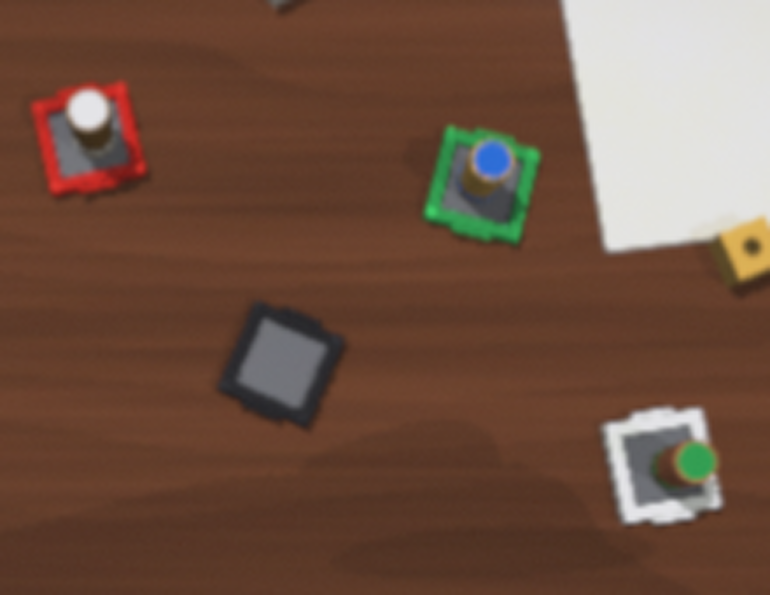

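```bash
cat >> h.py <<'E'
from scipy.optimize import minimize
def proj(cal,P,obs=None):
    P=np.atleast_2d(P).astype(float)
    if 'rvec' in cal:
        R=cv2.Rodrigues(np.array(cal['rvec'],float))[0]; p=P@R.T+np.array(cal['tvec']).ravel()
    else:
        from scipy.spatial.transform import Rotation as Ro
        T=np.array(cal['T_tool_cam']); R=Ro.from_quat(obs['tool_rot']).as_matrix()
        Rc=R@T[:3,:3]; o=R@T[:3,3]+np.array(obs['eef_pos']); p=(P-o)@Rc
    u=p[:,:2]/p[:,2:]; r2=(u**2).sum(1,keepdims=True); u=u*(1+cal['k1']*r2)
    return u*K(cal)+[cal['cx'],cal['cy']]
H={'red':.054,'green':.058,'blue':.062,'white':.066}
def mask(im,col):
    h=cv2.cvtColor(im,cv2.COLOR_RGB2HSV).astype(int); a,s,v=h[...,0],h[...,1],h[...,2]
    m={'red':((a<6)|(a>174))&(s>200)&(v>120),'green':(a>55)&(a<85)&(s>120)&(v>60),'blue':(a>100)&(a<118)&(s>140)&(v>110),
       'white':(s<45)&(v>150),'spare':(v<62)&(s<90)}[col]
    return m.astype(np.uint8)
def near(m,uv,r):
    k=np.zeros_like(m); cv2.circle(k,tuple(int(round(x)) for x in uv),int(r),1,-1); return m*k
def blob(m,uv):  # component nearest uv, biggest area weighted
    n,l,st,ce=cv2.connectedComponentsWithStats(m,connectivity=8)
    best=max(range(1,n),key=lambda i:st[i,4]/(10+np.hypot(*(ce[i]-uv)))) if n>1 else None
    return (l==best).astype(np.uint8)
def fit_tray(cal,im,col,xy,obs=None,S=4):
    uv=proj(cal,[[*xy,.006]],obs)[0]
    e=proj(cal,[[xy[0]+.062,xy[1],.006],[xy[0],xy[1]+.062,.006]],obs); r=np.max(np.hypot(*(e-uv).T))
    m=near(mask(im,col),uv,r)
    pts=np.column_stack(np.nonzero(m)[::-1]).astype(np.float32)
    if len(pts)<30: return None
    hull=cv2.convexHull(pts)[:,0]; lo=hull.min(0)-15
    sh=(np.ceil((hull.max(0)-lo+15)*S)).astype(int)
    A=np.zeros((sh[1],sh[0]),np.uint8); cv2.fillConvexPoly(A,((hull-lo)*S).astype(np.int32),1)
    def cost(p):
        c,s=np.cos(p[2]),np.sin(p[2]); q=[]
        for z in (0,.012):
            for a,b in ((1,1),(1,-1),(-1,-1),(-1,1)):
                q.append([p[0]+.035*(a*c-b*s),p[1]+.035*(a*s+b*c),z])
        h=cv2.convexHull(proj(cal,q,obs).astype(np.float32))[:,0]
        B=np.zeros_like(A); cv2.fillConvexPoly(B,((h-lo)*S).astype(np.int32),1)
        return 1-(A&B).sum()/(A|B).sum()
    best=min((minimize(cost,[*xy,y],method='Nelder-Mead',options=dict(initial_simplex=[[xy[0],xy[1],y],[xy[0]+.008,xy[1],y],[xy[0],xy[1]+.008,y],[xy[0],xy[1],y+.3]])) for y in (0,.4,.8,1.2)),key=lambda r:r.fun)
    return best.x,best.fun
def sticker(cal,im,col,xy,obs=None):
    z=H[col]+.006; uv=proj(cal,[[*xy,z]],obs)[0]
    r=np.hypot(*(proj(cal,[[xy[0],xy[1]+.035,z]],obs)[0]-uv))
    m=blob(near(mask(im,col),uv,r),uv); M=cv2.moments(m,True)
    return at(cal,(M['m10']/M['m00'],M['m01']/M['m00']),z,obs)[:2],int(M['m00'])
E
python3 - <<'E'
from h import *
T={'red':(.642,.155),'green':(.614,-.132),'blue':(.395,.27),'white':(.415,-.252),'spare':(.492,.011)}
Sm={'red':(.425-.015,.276),'white':(.643,.145),'blue':(.616,-.13),'green':(.417,-.259)}
for n in ('top','scene'):
    im=cv2.imread(f'pics/{n}0.png')[:,:,::-1]; cal=vision.get_calibration(n)
    for k,v in T.items():
        r=fit_tray(cal,im,k,v); print(n,'tray',k,None if r is None else (np.round(r[0],4),round(r[1],3)))
    for k,v in Sm.items():
        try: print(n,'sample',k,sticker(cal,im,k,v))
        except Exception as e: print(n,k,e)
E
```

```text
top tray red (array([0.6547, 0.1467, 0.2832]), np.float64(0.107))
top tray green (array([ 0.6211, -0.1372,  1.3211]), np.float64(0.055))
top tray blue (array([0.4113, 0.2778, 0.3259]), np.float64(0.069))
top tray white (array([ 0.419 , -0.2607,  1.7242]), np.float64(0.083))
top tray spare (array([0.4903, 0.0081, 1.1727]), np.float64(0.057))
top sample red (array([0.41624977, 0.28052624]), 49)
top sample white (array([0.65502345, 0.14226489]), 100)
top sample blue (array([ 0.62275732, -0.13317888]), 62)
top sample green (array([ 0.41711363, -0.26592846]), 62)
scene tray red (array([0.6552, 0.154 , 0.2097]), np.float64(0.127))
scene tray green (array([ 0.6221, -0.1343, -0.2602]), np.float64(0.093))
scene tray blue (array([ 0.4087,  0.2799, -1.1318]), np.float64(0.14))
scene tray white (array([ 0.4182, -0.2563,  0.1281]), np.float64(0.05))
scene tray spare (array([0.491 , 0.0106, 1.1342]), np.float64(0.072))
scene sample red (array([0.41571548, 0.2861067 ]), 26)
scene sample white (array([0.65723574, 0.14553359]), 103)
scene sample blue (array([ 0.62332714, -0.13102333]), 105)
scene sample green (array([ 0.41734119, -0.2639176 ]), 95)
```

Call:
{"op": "send_rows", "data": {"targets": [[[1,3,0,0.08,8.5],[3,9,0,0.24,8.5],[5,15,0,0.4,8.5],[7,21,0,0.55,8.5],[9,27,0,0.7,8.5],[11,33,0,0.85,8.5],[13,39,0,1.0,8.5],[15,45,0,1.15,8.5],[17,51,0,1.3,8.5],[19,57,0,1.45,8.5],[20,63,0,1.6,8.5],[21,68,0,1.75,8.5]]]}}

```text
clock: 2.15
eef_pos: [0.3904, 0.2161, 0.2315]
tool_rot: [0.487, 0.874, 0.0, 0.0]
ft_force: [0.9, -0.7, 0.3]
grip_width: 0.0853
```

Call:
{"op": "send_rows", "data": {"targets": [[[0.3,4,-1,0.05,8.5],[0.3,6.7,-2,0.05,8.5],[0.3,6.7,-2,0.05,8.5],[0.3,6.7,-2,0.05,8.5]]]}}

```text
clock: 2.65
eef_pos: [0.3931, 0.2801, 0.2114]
tool_rot: [0.467, 0.884, -0.0, 0.0]
ft_force: [-0.1, -0.7, 1.0]
grip_width: 0.085
```

```bash
cat > w.py <<'E'
import sys
from h import *
def look(name,tr,sa,txy,sxy=None):
    o=bot.get_obs(); im=vision.camera('wrist'); save(name,im); cal=vision.get_calibration('wrist')
    print('t',o['clock'],'tcp',np.round(o['eef_pos'],4),'q',np.round(o['joint_pos'],2),'rot',np.round(o['tool_rot'],3),'w',o['grip_width'])
    if tr:
        r=fit_tray(cal,im,tr,txy,o); print('tray',tr,None if r is None else (np.round(r[0],4),r[1]), 'uv',proj(cal,[[*r[0][:2],.006]],o) if r is not None else '')
    if sa:
        s=sticker(cal,im,sa,sxy or txy,o); print('sample',sa,np.round(s[0],4),s[1],proj(cal,[[*s[0],H[sa]+.006]],o))
E
python3 -c "
from w import *
look('w1','blue','red',(.41,.279),(.416,.283))"
```

```text
t 2.65 tcp [0.3931 0.2801 0.2114] q [ 0.62  0.22 -0.08  1.28 -0.    1.59] rot [ 0.467  0.884 -0.     0.   ] w 0.08500080199853031
tray blue (array([0.4146, 0.2773, 0.2963]), np.float64(0.07468672541999444)) uv [[293.05824481 197.65863179]]
sample red [0.4193 0.2798] 210 [[300.20952381 209.89047619]]
```

View pics/w1.png

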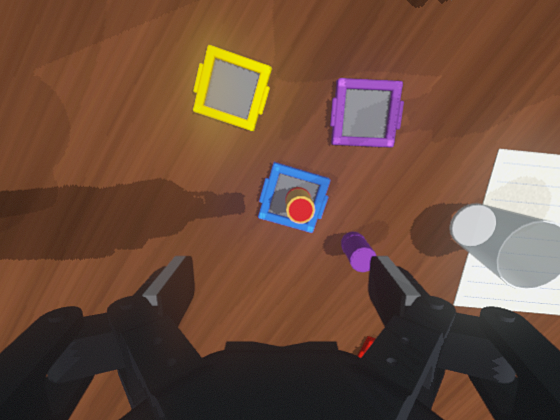

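Call:
{"op": "send_rows", "data": {"targets": [[[1.2,0,-2,0,8.5],[2.5,0,-6,0,8.5],[2.5,0,-10,0,8.5],[2.5,0,-12,0,8.5],[2.5,0,-12,0,8.5]]]}}

```text
clock: 3.32
eef_pos: [0.4175, 0.2788, 0.0904]
tool_rot: [0.468, 0.884, -0.001, -0.001]
ft_force: [-0.4, -0.2, 0.2]
grip_width: 0.0852
```

```bash
python3 -c "
from w import *
look('w2','blue','red',(.4146,.2773),(.419,.28))
im=vision.camera('scene'); save('s2',cv2.resize(im[90:240,240:440],None,fx=4,fy=4,interpolation=cv2.INTER_CUBIC))"
```

```text
t 3.325 tcp [0.4175 0.2788 0.0904] q [ 0.59  0.36 -0.22  0.99 -0.    1.56] rot [ 0.468  0.884 -0.001 -0.001] w 0.08515808178747472
tray blue (array([0.4149, 0.2767, 0.3092]), np.float64(0.07775446435310274)) uv [[275.23365649 214.5302868 ]]
sample red [0.409  0.2851] 1 [[273. 223.]]
```

View pics/w2.png

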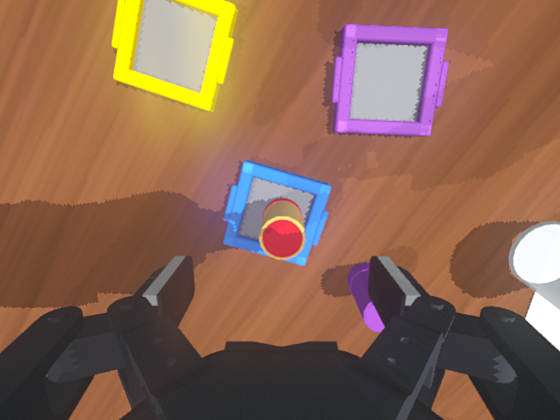

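View pics/s2.png

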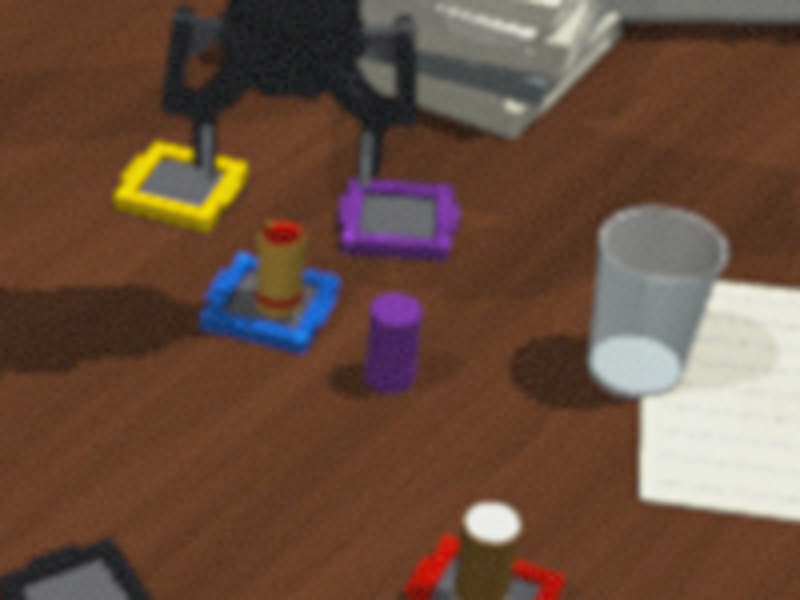

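```bash
sed -i "s/(s>200)&(v>120)/(s>190)\&(v>100)/" h.py; python3 -c "
from w import *
o=bot.get_obs();cal=vision.get_calibration('wrist')
print(at(cal,(282,237),.06,o))
# nominal grasp point and TCP projection
print(proj(cal,[o['eef_pos']],o))"
```

```text
[0.42089474 0.281495   0.06      ]
[[278.19995881 258.63141669]]
```

Call:
{"op": "send_rows", "data": {"targets": [[[0.3,0.2,-2,0,8.5],[0.3,0.2,-4,0,8.5],[0.3,0.2,-6,0,8.5],[0.3,0.2,-6.8,0,8.5],[0.3,0.2,-6.8,0,8.5],[0.3,0.2,-6.8,0,6],[0.3,0.2,-6.8,0,4.5],[0.3,0.2,-6.8,0,3.5],[0.3,0.2,-6.8,0,2.8],[0.3,0.2,-6.8,0,2.2],[0.3,0.2,-6.8,0,1.5],[0.3,0.2,-6.8,0,1.5]]]}}

```text
clock: 4.92
eef_pos: [0.4204, 0.282, 0.0237]
tool_rot: [0.467, 0.884, -0.001, -0.0]
ft_force: [-2.6, -2.4, 6.0]
grip_width: 0.0287
```

```bash
python3 -c "
from w import *
look('w3','blue',None,(.4146,.2773))
im=vision.camera('scene'); save('s3',cv2.resize(im[90:240,240:440],None,fx=4,fy=4,interpolation=cv2.INTER_CUBIC))"
```

```text
t 4.925 tcp [0.4204 0.282  0.0237] q [ 0.59  0.44 -0.29  0.83 -0.    1.56] rot [ 0.467  0.884 -0.001 -0.   ] w 0.028673000074248684
tray blue (array([0.4122, 0.2764, 1.8317]), np.float64(0.2445620992237597)) uv [[261.49101774 245.95324236]]
```

View pics/w3.png

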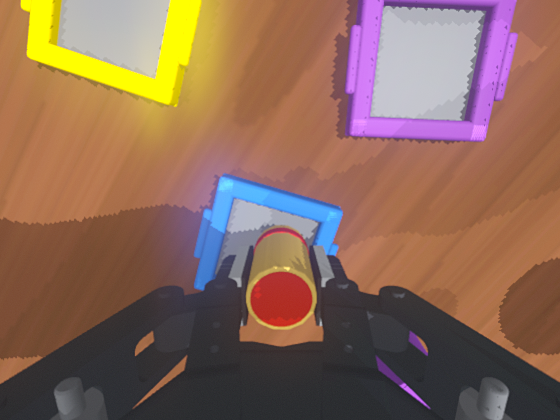

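View pics/s3.png

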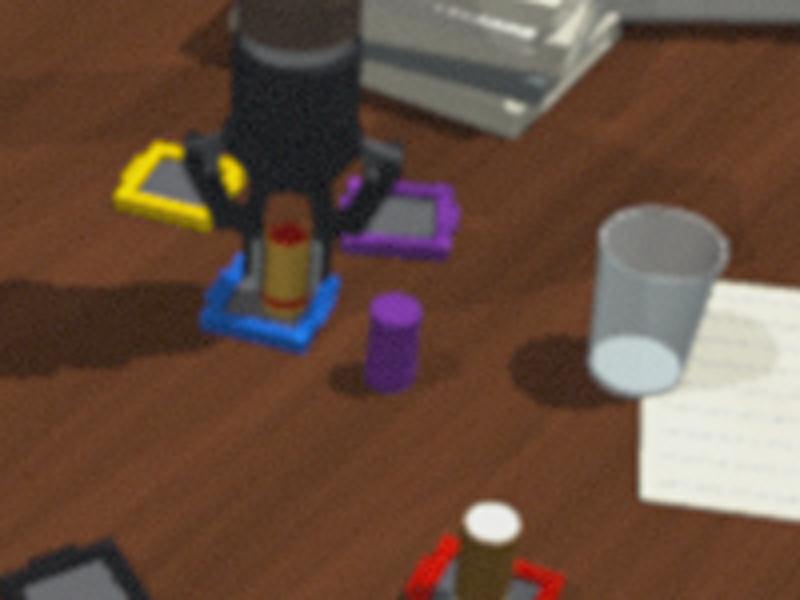

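Call:
{"op": "send_rows", "data": {"targets": [[[0,0,1,0,1.5],[0,0,4,0,1.5],[0,0,8,0,1.5],[1,-3,10,-0.06,1.5],[2,-7,10,-0.15,1.5],[3,-12,10,-0.25,1.5],[4,-17,10,-0.35,1.5],[5.5,-22,10,-0.45,1.5],[6.5,-25.5,10,-0.55,1.5],[7,-27,10,-0.57,1.5],[7,-27,10,-0.57,1.5],[7,-27,10,-0.57,1.5]]]}}

```text
clock: 6.52
eef_pos: [0.4909, 0.0137, 0.1232]
tool_rot: [0.696, 0.718, 0.0, -0.0]
ft_force: [-0.4, -0.4, -2.9]
grip_width: 0.0289
```

```bash
python3 -c "
from w import *
look('w4','spare',None,(.4905,.009))
o=bot.get_obs(); print(o['ft_force'])"
```

```text
t 6.525 tcp [0.4909 0.0137 0.1232] q [ 0.03  0.3  -0.21  1.06  0.    1.57] rot [ 0.696  0.718  0.    -0.   ] w 0.028903576030296294
tray spare None uv 
[ 0.46771138  0.7731557  -1.83866367]
```

View pics/w4.png

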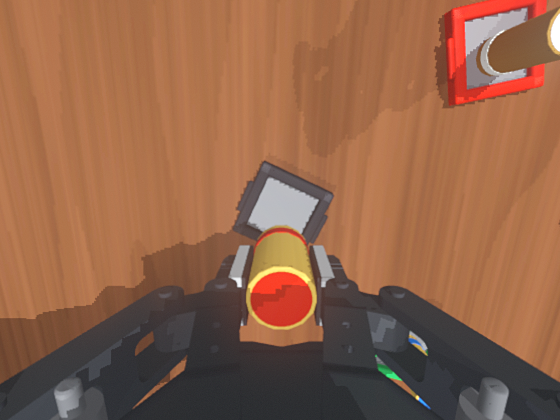

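```bash
python3 -c "
from w import *
o=bot.get_obs();cal=vision.get_calibration('wrist')
for uv in [(284,212),(284,210)]: print(at(cal,uv,.012,o))
P=[at(cal,uv,.012,o) for uv in [(266,162),(333,194),(235,230)]]
print(P,np.linalg.norm(P[0]-P[1]),np.linalg.norm(P[0]-P[2]))
print('sample',at(cal,(282,297),.1595,o))
"
```

```text
[0.4956318  0.00923454 0.012     ]
[0.49557101 0.0110973  0.012     ]
[array([0.47873347, 0.05333744, 0.012     ]), array([0.53836765, 0.02704551, 0.012     ]), array([ 0.45142342, -0.00918935,  0.012     ])] 0.06517285745406357 0.06823076248932876
sample [0.49320135 0.01450559 0.1595    ]
```

Call:
{"op": "send_rows", "data": {"targets": [[[0.15,-0.4,-2,0,1.5],[0.15,-0.45,-6,0,1.5],[0.15,-0.45,-8.5,0,1.5],[0.15,-0.45,-9.4,0,1.5],[0.15,-0.45,-9.7,0,1.5],[0.15,-0.45,-9.85,0,1.5],[0.15,-0.45,-9.95,0,1.5],[0.15,-0.45,-9.95,0,1.5]]]}}

```text
clock: 7.58
eef_pos: [0.4932, 0.0081, 0.0244]
tool_rot: [0.697, 0.717, 0.0, 0.0]
ft_force: [0.4, 0.6, -3.5]
grip_width: 0.0288
```

Call:
{"op": "send_rows", "data": {"targets": [[[0,0,-0.05,0,1.5],[0,0,-0.1,0,1.5],[0,0,-0.1,0,1.5]]]}}

```text
clock: 7.95
eef_pos: [0.4931, 0.008, 0.0236]
tool_rot: [0.697, 0.717, 0.0, 0.0]
ft_force: [-2.8, -0.2, 5.0]
grip_width: 0.029
```

Contact (force changed from −3.5 to +5 N). Release, rise, and look.

Call:
{"op": "send_rows", "data": {"targets": [[[0,0,0,0,3.3],[0,0,0,0,4.5],[0,0,0,0,6.5],[0,0,0,0,8.5],[0,0,0,0,8.5],[0,0,3,0,8.5],[0,0,8,0,8.5],[0,0,12,0,8.5],[0,0,14,0,8.5],[0,0,14,0,8.5]]]}}

```text
clock: 9.2
eef_pos: [0.4941, 0.0081, 0.1645]
tool_rot: [0.697, 0.717, 0.002, 0.002]
ft_force: [0.6, 0.3, 0.2]
grip_width: 0.085
```

```bash
python3 -c "
from w import *
look('w5',None,'red',None,(.493,.009))
im=vision.camera('top'); save('t5',im)"
```

```text
t 9.2 tcp [0.4941 0.0081 0.1645] q [ 0.02  0.27 -0.14  1.16  0.    1.56] rot [0.697 0.717 0.002 0.002] w 0.0849561077919369
sample red [0.4949 0.0083] 557 [[279.10951526 208.66786355]]
```

View pics/w5.png

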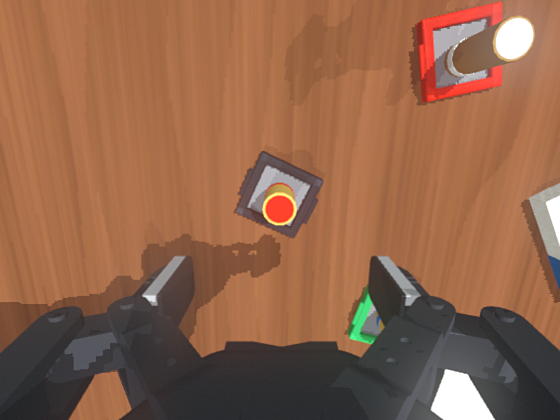

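Call:
{"op": "send_rows", "data": {"targets": [[[2,-2,0,-0.04,8.5],[5,-6,0,-0.1,8.5],[8,-10,0,-0.16,8.5],[11,-13,0,-0.21,8.5],[12.5,-14,0,-0.23,8.5],[12.8,-14.1,-1,-0.23,8.5],[12.8,-14.1,-2,-0.23,8.5],[12.8,-14.1,-2,-0.23,8.5]]]}}

```text
clock: 10.3
eef_pos: [0.6188, -0.1318, 0.1406]
tool_rot: [0.774, 0.633, -0.001, -0.002]
ft_force: [0.1, -0.4, 0.5]
grip_width: 0.085
```

```bash
python3 -c "
from w import *
look('w6','green','blue',(.622,-.136),(.623,-.132))"
```

```text
t 10.3 tcp [ 0.6188 -0.1318  0.1406] q [-0.21  0.56  0.24  1.26  0.    1.56] rot [ 0.774  0.633 -0.001 -0.002] w 0.08501319610573747
tray green (array([ 0.6246, -0.1374,  1.3085]), np.float64(0.07787945863204382)) uv [[286.68810844 205.55225318]]
sample blue [ 0.6257 -0.1337] 754 [[288.23740053 220.84615385]]
```

View pics/w6.png

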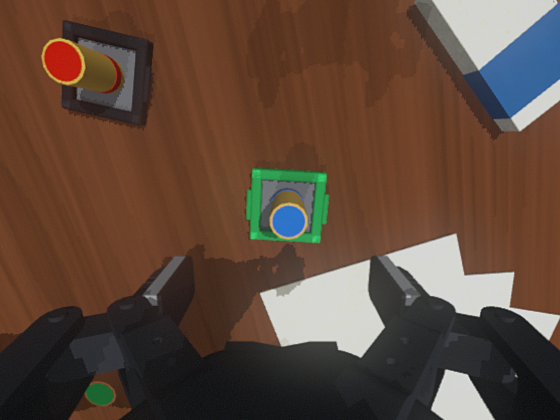

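Call:
{"op": "send_rows", "data": {"targets": [[[0.7,-0.15,-1,0,8.5],[0.7,-0.15,-4,0,8.5],[0.7,-0.15,-7,0,8.5],[0.7,-0.15,-7,0,8.5],[0.7,-0.15,-7,0,8.5]]]}}

```text
clock: 10.98
eef_pos: [0.6286, -0.1344, 0.0739]
tool_rot: [0.775, 0.632, 0.001, 0.001]
ft_force: [-0.3, 0.1, 1.5]
grip_width: 0.085
```

```bash
python3 -c "
from w import *
look('w7','green','blue',(.624,-.136),(.625,-.133))"
```

```text
t 10.975 tcp [ 0.6286 -0.1344  0.0739] q [-0.21  0.62  0.17  1.12  0.    1.56] rot [0.775 0.632 0.001 0.001] w 0.08504048730568135
tray green (array([ 0.6241, -0.1377,  1.301 ]), np.float64(0.0745038838050649)) uv [[273.34396385 227.27220887]]
sample blue [ 0.6256 -0.1338] 1473 [[271.87576375 256.4976239 ]]
```

View pics/w7.png

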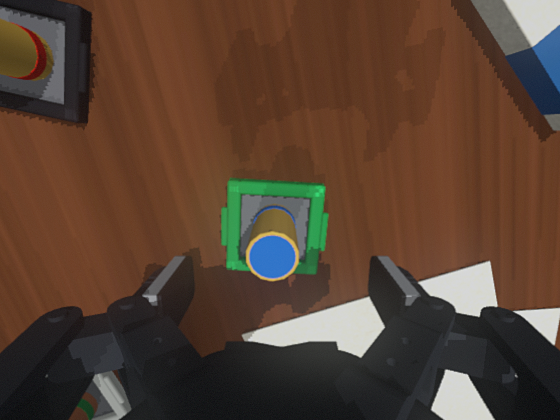

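Call:
{"op": "send_rows", "data": {"targets": [[[-0.25,0.05,-1.5,0,8.5],[-0.25,0.05,-3.5,0,8.5],[-0.25,0.05,-4.8,0,8.5],[-0.25,0.05,-4.8,0,8.5],[-0.25,0.05,-4.8,0,6],[-0.25,0.05,-4.8,0,4.5],[-0.25,0.05,-4.8,0,3.5],[-0.25,0.05,-4.8,0,2.8],[-0.25,0.05,-4.8,0,2.2],[-0.25,0.05,-4.8,0,1.5],[-0.25,0.05,-4.8,0,1.5]]]}}

```text
clock: 12.4
eef_pos: [0.6252, -0.1339, 0.0256]
tool_rot: [0.775, 0.632, 0.0, 0.0]
ft_force: [-2.7, 0.7, 6.7]
grip_width: 0.0291
```

```bash
python3 -c "
from w import *
look('w8',None,'blue',None,(.625,-.133))"
```

```text
t 12.4 tcp [ 0.6252 -0.1339  0.0256] q [-0.21  0.66  0.1   1.01  0.    1.56] rot [0.775 0.632 0.    0.   ] w 0.029071394913555967
sample blue [ 0.6271 -0.1342] 2818 [[280.94748048 308.0166785 ]]
```

View pics/w8.png

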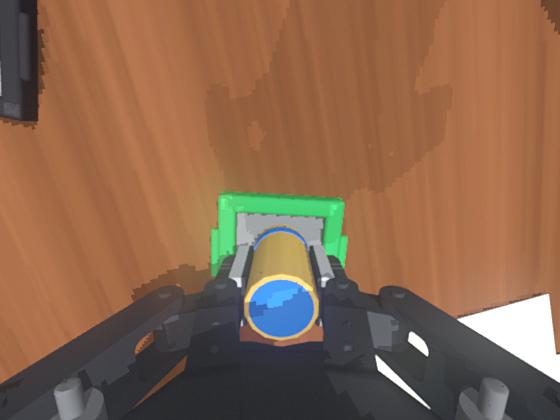

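Call:
{"op": "send_rows", "data": {"targets": [[[0,0,1,0,1.5],[0,0,4,0,1.5],[0,0,8,0,1.5],[-1,2,11,0.05,1.5],[-3,6,11,0.12,1.5],[-5.5,11,11,0.22,1.5],[-8,16,11,0.32,1.5],[-10.5,21,11,0.42,1.5],[-13,26,11,0.52,1.5],[-15.5,31,11,0.62,1.5],[-18,36,11,0.72,1.5],[-20,39.5,11,0.8,1.5]]]}}

```text
clock: 13.95
eef_pos: [0.4239, 0.2631, 0.1347]
tool_rot: [0.465, 0.885, 0.0, -0.0]
ft_force: [1.0, -0.5, -3.9]
grip_width: 0.0286
```

Call:
{"op": "send_rows", "data": {"targets": [[[-1,1.5,0,0,1.5],[-1,1.6,-1,0,1.5],[-1,1.6,-2,0,1.5],[-1,1.6,-2,0,1.5],[-1,1.6,-2,0,1.5]]]}}

```text
clock: 14.58
eef_pos: [0.4157, 0.2762, 0.1146]
tool_rot: [0.468, 0.884, -0.0, -0.0]
ft_force: [0.2, 0.2, -2.6]
grip_width: 0.0288
```

```bash
python3 -c "
from w import *
look('w9','blue',None,(.4148,.277))"
```

```text
t 14.575 tcp [0.4157 0.2762 0.1146] q [ 0.59  0.32 -0.2   1.05 -0.    1.56] rot [ 0.468  0.884 -0.    -0.   ] w 0.02884402998093354
tray blue (array([0.4144, 0.2765, 0.3134]), np.float64(0.08833454167897392)) uv [[278.17274086 205.44927566]]
```

View pics/w9.png

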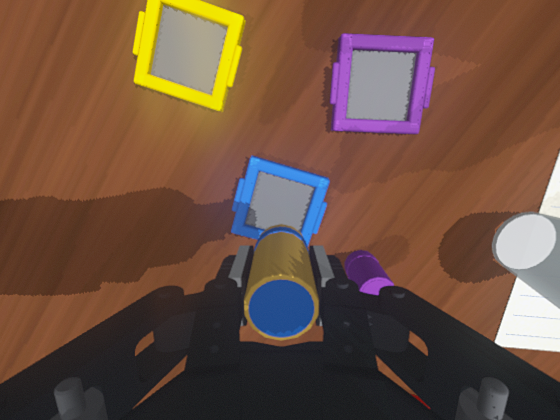

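Call:
{"op": "send_rows", "data": {"targets": [[[-0.1,0.1,-1,0,1.5],[-0.1,0.1,-4,0,1.5],[-0.1,0.1,-7,0,1.5],[-0.1,0.1,-8.3,0,1.5],[-0.1,0.1,-8.6,0,1.5],[-0.1,0.1,-8.75,0,1.5],[-0.1,0.1,-8.85,0,1.5],[-0.1,0.1,-8.9,0,1.5],[-0.1,0.1,-8.9,0,1.5]]]}}

```text
clock: 15.75
eef_pos: [0.4145, 0.2783, 0.0262]
tool_rot: [0.467, 0.884, 0.0, 0.0]
ft_force: [-0.5, -0.6, -2.9]
grip_width: 0.0288
```

Call:
{"op": "send_rows", "data": {"targets": [[[0,0,-0.05,0,1.5],[0,0,-0.1,0,1.5],[0,0,-0.1,0,1.5]]]}}

```text
clock: 16.12
eef_pos: [0.4144, 0.2782, 0.0255]
tool_rot: [0.467, 0.884, 0.0, 0.0]
ft_force: [-2.0, -1.4, 4.9]
grip_width: 0.0283
```

Call:
{"op": "send_rows", "data": {"targets": [[[0,0,0,0,3.3],[0,0,0,0,4.5],[0,0,0,0,6.5],[0,0,0,0,8.5],[0,0,0,0,8.5],[0,0,3,0,8.5],[0,0,8,0,8.5],[0,0,12,0,8.5],[0,0,14,0,8.5],[0,0,14,0,8.5]]]}}

```text
clock: 17.38
eef_pos: [0.4154, 0.2789, 0.1665]
tool_rot: [0.467, 0.884, 0.002, 0.001]
ft_force: [0.6, 0.4, 1.0]
grip_width: 0.0851
```

```bash
python3 -c "
from w import *
look('w10',None,'blue',None,(.4145,.278))"
```

```text
t 17.375 tcp [0.4154 0.2789 0.1665] q [ 0.59  0.28 -0.12  1.17 -0.    1.56] rot [0.467 0.884 0.002 0.001] w 0.08508103692936231
sample blue [0.4126 0.2792] 1233 [[276.15977291 207.43227899]]
```

View pics/w10.png

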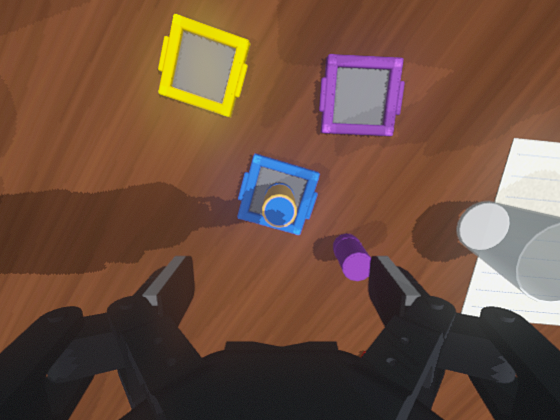

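Call:
{"op": "send_rows", "data": {"targets": [[[0,-2,0,-0.05,8.5],[0,-6,0,-0.13,8.5],[0,-11,0,-0.23,8.5],[0,-16,0,-0.33,8.5],[0,-21,0,-0.44,8.5],[0,-26,0,-0.55,8.5],[0,-31,0,-0.66,8.5],[0,-36,0,-0.77,8.5],[0,-41,0,-0.88,8.5],[0,-46,0,-0.98,8.5],[0,-51,0,-1.08,8.5],[0.2,-54,0,-1.16,8.5]]]}}

```text
clock: 18.92
eef_pos: [0.414, -0.2641, 0.1631]
tool_rot: [0.877, 0.48, -0.001, -0.001]
ft_force: [-0.2, 0.8, 0.1]
grip_width: 0.0852
```

Call:
{"op": "send_rows", "data": {"targets": [[[0,-0.3,-1,0,8.5],[0,-0.3,-2,0,8.5],[0,-0.3,-2,0,8.5],[0,-0.3,-2,0,8.5]]]}}

```text
clock: 19.42
eef_pos: [0.4162, -0.2639, 0.1447]
tool_rot: [0.875, 0.484, -0.0, -0.0]
ft_force: [-0.5, 0.8, 0.5]
grip_width: 0.0848
```

```bash
python3 -c "
from w import *
look('w11','white','green',(.419,-.259),(.417,-.265))"
```

```text
t 19.425 tcp [ 0.4162 -0.2639  0.1447] q [-0.57  0.28 -0.17  1.12  0.    1.57] rot [ 0.875  0.484 -0.    -0.   ] w 0.08482449642617251
tray white (array([ 0.4223, -0.2599,  0.1743]), np.float64(0.07075518727359342)) uv [[282.44684289 194.28869735]]
sample green [ 0.42   -0.2661] 700 [[284.38142857 217.87      ]]
```

View pics/w11.png

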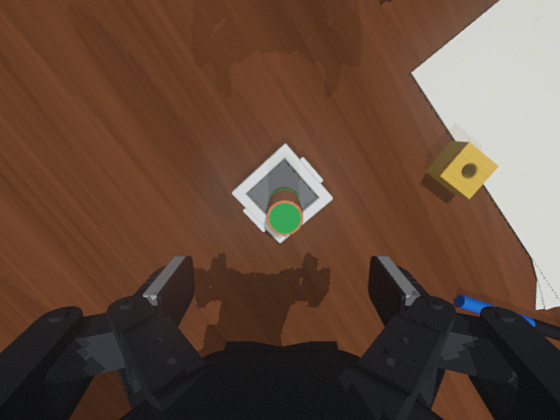

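Call:
{"op": "send_rows", "data": {"targets": [[[0.35,-0.2,-1,0,8.5],[0.35,-0.2,-4,0,8.5],[0.35,-0.2,-7.5,0,8.5],[0.35,-0.2,-7.5,0,8.5],[0.35,-0.2,-7.5,0,8.5]]]}}

```text
clock: 20.1
eef_pos: [0.4204, -0.2671, 0.0705]
tool_rot: [0.875, 0.483, 0.0, 0.0]
ft_force: [-0.0, -0.2, 0.3]
grip_width: 0.0853
```

```bash
python3 -c "
from w import *
look('w12','white','green',(.422,-.26),(.42,-.266))"
```

```text
t 20.1 tcp [ 0.4204 -0.2671  0.0705] q [-0.57  0.37 -0.27  0.94  0.    1.57] rot [0.875 0.483 0.    0.   ] w 0.08527124301374835
tray white (array([ 0.4233, -0.2596,  0.1801]), np.float64(0.11326547406535248)) uv [[276.40698765 214.04586466]]
sample green [ 0.4199 -0.2661] 1461 [[276.06091718 256.06297057]]
```

Call:
{"op": "send_rows", "data": {"targets": [[[-0.05,0.1,-1.5,0,8.5],[-0.05,0.1,-3.5,0,8.5],[-0.05,0.1,-4.6,0,8.5],[-0.05,0.1,-4.6,0,8.5],[-0.05,0.1,-4.6,0,6],[-0.05,0.1,-4.6,0,4.5],[-0.05,0.1,-4.6,0,3.5],[-0.05,0.1,-4.6,0,2.8],[-0.05,0.1,-4.6,0,2.2],[-0.05,0.1,-4.6,0,1.5],[-0.05,0.1,-4.6,0,1.5]]]}}

```text
clock: 21.52
eef_pos: [0.4192, -0.2659, 0.0243]
tool_rot: [0.875, 0.483, 0.0, 0.0]
ft_force: [-1.0, 0.9, 5.7]
grip_width: 0.029
```

```bash
python3 -c "
from w import *
look('w13',None,'green',None,(.42,-.266))"
```

```text
t 21.525 tcp [ 0.4192 -0.2659  0.0243] q [-0.57  0.43 -0.32  0.82 -0.    1.57] rot [0.875 0.483 0.    0.   ] w 0.0289925231103472
sample green [ 0.4208 -0.2668] 2695 [[280.95435993 305.33988868]]
```

View pics/w13.png

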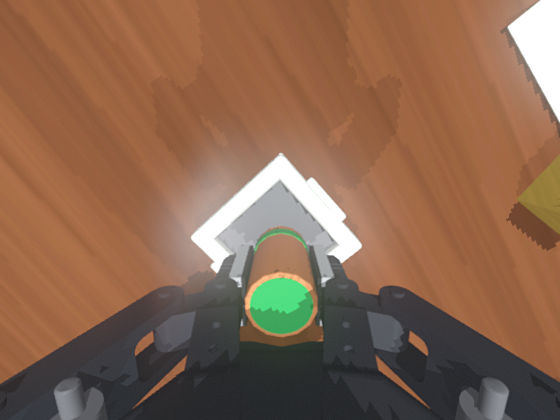

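Call:
{"op": "send_rows", "data": {"targets": [[[0,0,1,0,1.5],[0,0,4,0,1.5],[0,0,7,0,1.5],[2,1.3,9,0.04,1.5],[5.5,3.5,9,0.1,1.5],[9.5,6,9,0.17,1.5],[13.5,8.5,9,0.24,1.5],[17.5,11,9,0.3,1.5],[19.8,12.4,9,0.35,1.5],[20.5,12.9,9,0.35,1.5],[20.5,12.9,9,0.35,1.5],[20.5,12.9,9,0.35,1.5]]]}}

```text
clock: 23.08
eef_pos: [0.623, -0.1377, 0.1136]
tool_rot: [0.778, 0.628, -0.001, -0.0]
ft_force: [-0.5, -0.1, -4.0]
grip_width: 0.0288
```

```bash
python3 -c "
from w import *
look('w14','green',None,(.6243,-.1375))"
```

```text
t 23.075 tcp [ 0.623  -0.1377  0.1136] q [-0.22  0.58  0.21  1.2  -0.    1.57] rot [ 0.778  0.628 -0.001 -0.   ] w 0.028751530273322168
tray green (array([ 0.6242, -0.1387,  1.3137]), np.float64(0.21761743581276316)) uv [[280.55538124 209.2479566 ]]
```

View pics/w14.png

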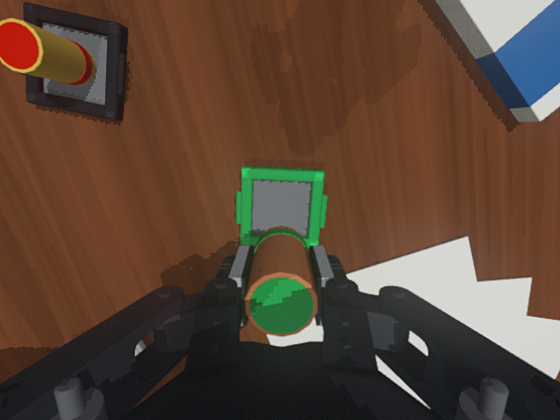

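Call:
{"op": "send_rows", "data": {"targets": [[[0,0,-1,0,1.5],[0,0,-4,0,1.5],[0,0,-7,0,1.5],[0,0,-8.3,0,1.5],[0,0,-8.6,0,1.5],[0,0,-8.8,0,1.5],[0,0,-8.9,0,1.5],[0,0,-8.95,0,1.5],[0,0,-8.95,0,1.5]]]}}

```text
clock: 24.25
eef_pos: [0.6245, -0.1369, 0.0248]
tool_rot: [0.778, 0.628, 0.0, 0.0]
ft_force: [-0.9, -0.4, -4.3]
grip_width: 0.0288
```

Call:
{"op": "send_rows", "data": {"targets": [[[0,0,-0.05,0,1.5],[0,0,-0.1,0,1.5],[0,0,-0.1,0,1.5]]]}}

```text
clock: 24.62
eef_pos: [0.6245, -0.1369, 0.0244]
tool_rot: [0.778, 0.628, 0.0, 0.0]
ft_force: [-3.2, 0.0, 5.2]
grip_width: 0.0288
```

Call:
{"op": "send_rows", "data": {"targets": [[[0,0,0,0,3.3],[0,0,0,0,4.5],[0,0,0,0,6.5],[0,0,0,0,8.5],[0,0,0,0,8.5],[0,0,3,0,8.5],[0,0,8,0,8.5],[0,0,12,0,8.5],[0,0,14,0,8.5],[0,0,14,0,8.5]]]}}

```text
clock: 25.88
eef_pos: [0.6256, -0.1372, 0.1656]
tool_rot: [0.778, 0.628, 0.002, 0.002]
ft_force: [0.9, 0.6, -0.8]
grip_width: 0.0851
```

```bash
python3 -c "
from w import *
look('w15',None,'green',None,(.6243,-.1375))"
```

```text
t 25.875 tcp [ 0.6256 -0.1372  0.1656] q [-0.22  0.55  0.3   1.31 -0.    1.57] rot [0.778 0.628 0.002 0.002] w 0.08510850016750254
sample green [ 0.6244 -0.1362] 1226 [[276.52936378 209.44616639]]
```

View pics/w15.png

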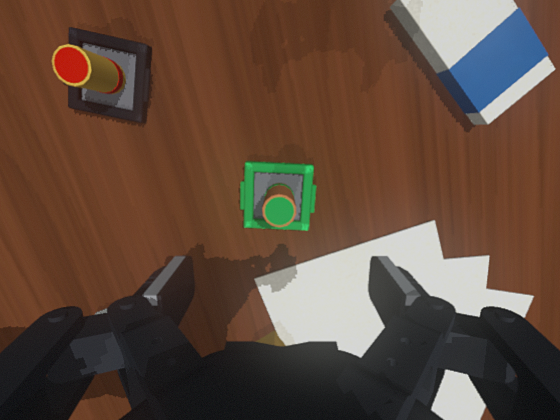

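Call:
{"op": "send_rows", "data": {"targets": [[[0.2,2,0,0.03,8.5],[0.6,6,0,0.1,8.5],[1.1,11,0,0.18,8.5],[1.6,16,0,0.26,8.5],[2.2,21,0,0.34,8.5],[2.7,25.5,0,0.4,8.5],[3,28,-1,0.43,8.5],[3,28.1,-2,0.43,8.5],[3,28.1,-2,0.43,8.5],[3,28.1,-2,0.43,8.5]]]}}

```text
clock: 27.18
eef_pos: [0.6542, 0.1424, 0.1431]
tool_rot: [0.627, 0.779, -0.0, -0.0]
ft_force: [-0.4, -0.5, -0.0]
grip_width: 0.0849
```

```bash
python3 -c "
from w import *
look('w16','red','white',(.655,.15),(.656,.144))"
```

```text
t 27.175 tcp [0.6542 0.1424 0.1431] q [ 0.21  0.63  0.37  1.31 -0.    1.57] rot [ 0.627  0.779 -0.    -0.   ] w 0.08485508487310744
tray red (array([0.6586, 0.1452, 0.2236]), np.float64(0.41361326814303523)) uv [[284.14871856 197.94143367]]
sample white [0.6589 0.1419] 892 [[284.46636771 221.68721973]]
```

View pics/w16.png

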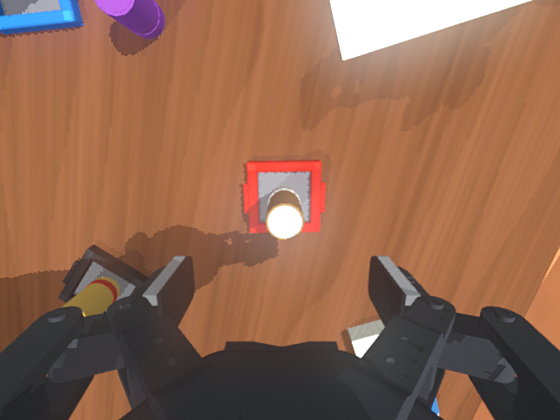

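Call:
{"op": "send_rows", "data": {"targets": [[[0.4,-0.05,-1,0,8.5],[0.4,-0.05,-4,0,8.5],[0.4,-0.05,-7,0,8.5],[0.4,-0.05,-7,0,8.5],[0.4,-0.05,-7,0,8.5]]]}}

```text
clock: 27.85
eef_pos: [0.659, 0.1434, 0.0742]
tool_rot: [0.626, 0.78, 0.001, 0.0]
ft_force: [0.1, 0.5, 1.6]
grip_width: 0.0851
```

```bash
sed -i "s/(s>190)&(v>100)/(s>170)\&(v>100)/" h.py; python3 -c "
from w import *
look('w17','red','white',(.6588,.1455),(.6585,.142))"
```

```text
t 27.85 tcp [0.659  0.1434 0.0742] q [ 0.21  0.68  0.28  1.17 -0.    1.57] rot [0.626 0.78  0.001 0.   ] w 0.08514795161952471
tray red (array([0.6601, 0.1474, 0.2961]), np.float64(0.20186200639078467)) uv [[280.88566338 216.19484601]]
sample white [0.6588 0.1418] 1709 [[276.60620246 260.52896431]]
```

View pics/w17.png

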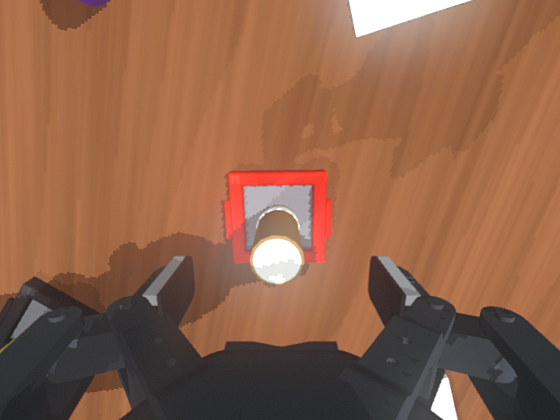

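Call:
{"op": "send_rows", "data": {"targets": [[[-0.05,-0.15,-1.5,0,8.5],[-0.05,-0.15,-3.5,0,8.5],[-0.05,-0.15,-4.6,0,8.5],[-0.05,-0.15,-4.6,0,8.5],[-0.05,-0.15,-4.6,0,6],[-0.05,-0.15,-4.6,0,4.5],[-0.05,-0.15,-4.6,0,3.5],[-0.05,-0.15,-4.6,0,2.8],[-0.05,-0.15,-4.6,0,2.2],[-0.05,-0.15,-4.6,0,1.5],[-0.05,-0.15,-4.6,0,1.5]]]}}

```text
clock: 29.28
eef_pos: [0.6578, 0.1422, 0.0281]
tool_rot: [0.626, 0.78, 0.0, 0.0]
ft_force: [-2.2, 0.2, 5.3]
grip_width: 0.0288
```

```bash
python3 -c "
from w import *
cal=vision.get_calibration('wrist'); o=bot.get_obs(); o['eef_pos']=np.array([.659,.1434,.0742]); o['tool_rot']=np.array([.626,.78,0.001,0]);
print(at(cal,(278.5,217),.012,o))
look('w18',None,'white',None,(.6588,.1418))"
```

```text
[0.65807866 0.14830465 0.012     ]
t 29.275 tcp [0.6578 0.1422 0.0281] q [0.21 0.72 0.22 1.07 0.   1.57] rot [0.626 0.78  0.    0.   ] w 0.028783443956310866
sample white [0.6598 0.1419] 3141 [[281.05571474 310.06749443]]
```

View pics/w18.png

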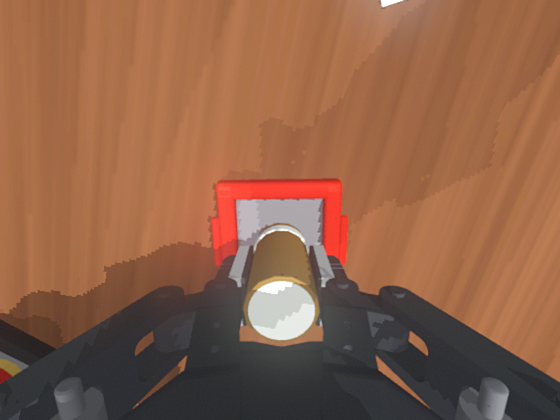

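Call:
{"op": "send_rows", "data": {"targets": [[[0,0,1,0,1.5],[0,0,4,0,1.5],[0,0,8,0,1.5],[-1,-1.7,11,-0.04,1.5],[-3,-5,11,-0.1,1.5],[-5.6,-9.5,11,-0.19,1.5],[-8.2,-14,11,-0.28,1.5],[-10.8,-18.5,11,-0.37,1.5],[-13.4,-23,11,-0.46,1.5],[-16,-27.5,11,-0.55,1.5],[-18.6,-32,11,-0.64,1.5],[-21.2,-36.5,11,-0.72,1.5]]]}}

```text
clock: 30.82
eef_pos: [0.4445, -0.2241, 0.137]
tool_rot: [0.861, 0.508, -0.0, -0.0]
ft_force: [0.9, -0.9, -4.3]
grip_width: 0.029
```

Call:
{"op": "send_rows", "data": {"targets": [[[-1.8,-3,0,-0.04,1.5],[-2.3,-3.7,-1,-0.04,1.5],[-2.3,-3.7,-2,-0.04,1.5],[-2.3,-3.7,-2,-0.04,1.5],[-2.3,-3.7,-2,-0.04,1.5]]]}}

```text
clock: 31.45
eef_pos: [0.4233, -0.2589, 0.1171]
tool_rot: [0.87, 0.493, -0.0, -0.0]
ft_force: [0.1, -0.1, -2.8]
grip_width: 0.0288
```

```bash
python3 -c "
from w import *
look('w19','white',None,(.423,-.26))"
```

```text
t 31.45 tcp [ 0.4233 -0.2589  0.1171] q [-0.55  0.32 -0.21  1.05  0.    1.56] rot [ 0.87   0.493 -0.    -0.   ] w 0.028806749774667607
tray white (array([ 0.4232, -0.2603,  1.7445]), np.float64(0.11199933306161769)) uv [[279.7363611  209.42359538]]
```

View pics/w19.png

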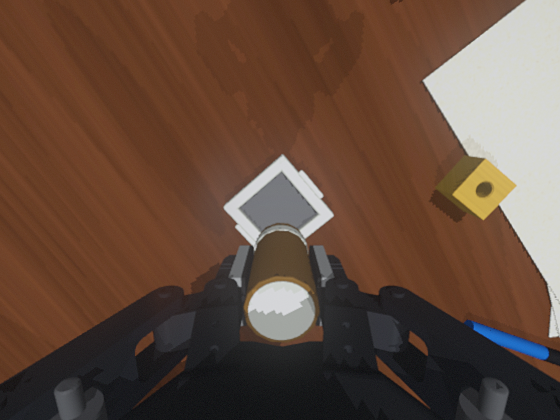

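Call:
{"op": "send_rows", "data": {"targets": [[[-0.05,-0.1,-1,0,1.5],[-0.05,-0.1,-4,0,1.5],[-0.05,-0.1,-7,0,1.5],[-0.05,-0.1,-8.3,0,1.5],[-0.05,-0.1,-8.6,0,1.5],[-0.05,-0.1,-8.75,0,1.5],[-0.05,-0.1,-8.85,0,1.5],[-0.05,-0.1,-8.9,0,1.5],[-0.05,-0.1,-8.9,0,1.5]]]}}

```text
clock: 32.62
eef_pos: [0.4225, -0.261, 0.0287]
tool_rot: [0.871, 0.492, 0.0, 0.0]
ft_force: [0.4, -0.4, -4.2]
grip_width: 0.029
```

Call:
{"op": "send_rows", "data": {"targets": [[[0,0,-0.05,0,1.5],[0,0,-0.1,0,1.5],[0,0,-0.1,0,1.5]]]}}

```text
clock: 33.0
eef_pos: [0.4224, -0.261, 0.028]
tool_rot: [0.871, 0.492, 0.0, 0.0]
ft_force: [-1.8, 2.3, 4.2]
grip_width: 0.0288
```

Call:
{"op": "send_rows", "data": {"targets": [[[0,0,0,0,3.3],[0,0,0,0,4.5],[0,0,0,0,6.5],[0,0,0,0,8.5],[0,0,0,0,8.5],[0,0,3,0,8.5],[0,0,8,0,8.5],[0,0,12,0,8.5],[0,0,14,0,8.5],[0,0,14,0,8.5]]]}}

```text
clock: 34.25
eef_pos: [0.4234, -0.2616, 0.169]
tool_rot: [0.871, 0.492, 0.001, 0.002]
ft_force: [0.1, -0.0, -0.1]
grip_width: 0.0846
```

```bash
python3 -c "
from w import *
look('w20',None,'white',None,(.423,-.26))"
```

```text
t 34.25 tcp [ 0.4234 -0.2616  0.169 ] q [-0.55  0.27 -0.12  1.17  0.    1.56] rot [0.871 0.492 0.001 0.002] w 0.08460744005767583
sample white [ 0.4238 -0.2578] 1956 [[276.52351738 208.3609407 ]]
```

View pics/w20.png

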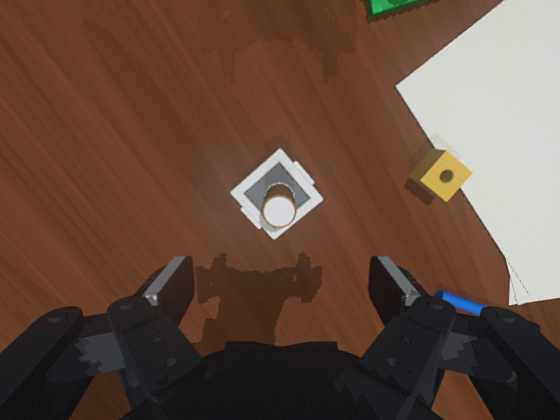

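Call:
{"op": "send_rows", "data": {"targets": [[[0.5,2,0,0.05,8.5],[1.6,6,0,0.13,8.5],[2.9,11,0,0.23,8.5],[4.2,16,0,0.33,8.5],[5.5,21,0,0.44,8.5],[6.7,25.3,0,0.53,8.5],[7.1,26.8,-1,0.57,8.5],[7.1,26.9,-3,0.57,8.5],[7.1,26.9,-6,0.57,8.5],[7.1,26.9,-9.5,0.57,8.5],[7.1,26.9,-9.5,0.57,8.5],[7.1,26.9,-9.5,0.57,8.5]]]}}

```text
clock: 35.8
eef_pos: [0.4932, 0.0076, 0.0724]
tool_rot: [0.697, 0.717, -0.0, -0.0]
ft_force: [0.1, -0.9, 0.4]
grip_width: 0.085
```

```bash
python3 -c "
from w import *
look('w21',None,'red',None,(.4945,.008))"
```

```text
t 35.8 tcp [0.4932 0.0076 0.0724] q [ 0.02  0.36 -0.27  0.94 -0.    1.56] rot [ 0.697  0.717 -0.    -0.   ] w 0.08502693156785678
sample red [0.4949 0.0081] 1326 [[280.63122172 250.31447964]]
```

View pics/w21.png

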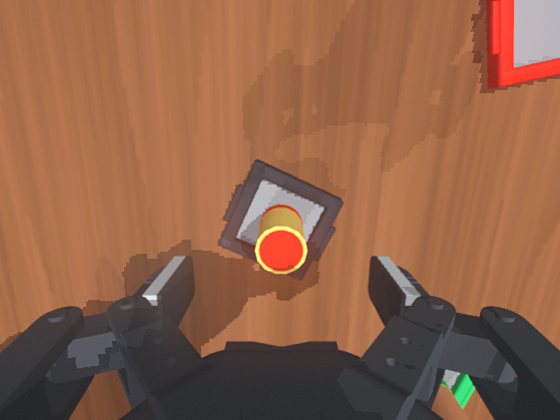

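Call:
{"op": "send_rows", "data": {"targets": [[[0.1,0,-1.5,0,8.5],[0.1,0,-3.5,0,8.5],[0.1,0,-4.9,0,8.5],[0.1,0,-4.9,0,8.5],[0.1,0,-4.9,0,6],[0.1,0,-4.9,0,4.5],[0.1,0,-4.9,0,3.5],[0.1,0,-4.9,0,2.8],[0.1,0,-4.9,0,2.2],[0.1,0,-4.9,0,1.5],[0.1,0,-4.9,0,1.5]]]}}

```text
clock: 37.22
eef_pos: [0.4943, 0.0081, 0.0239]
tool_rot: [0.697, 0.717, 0.0, 0.0]
ft_force: [-2.1, 0.4, 5.9]
grip_width: 0.0286
```

Call:
{"op": "send_rows", "data": {"targets": [[[0,0,1,0,1.5],[0,0,4,0,1.5],[0,0,7,0,1.5],[1.5,1.3,9,0.02,1.5],[4.5,3.9,9,0.06,1.5],[8,6.8,9,0.1,1.5],[11.5,9.8,9,0.14,1.5],[14.5,12.4,9,0.18,1.5],[16.2,13.8,9,0.2,1.5],[16.4,13.9,9,0.2,1.5],[16.4,13.9,9,0.2,1.5],[16.4,13.9,9,0.2,1.5]]]}}

```text
clock: 38.72
eef_pos: [0.6574, 0.1462, 0.1133]
tool_rot: [0.622, 0.783, -0.0, -0.0]
ft_force: [-0.3, -0.4, -2.6]
grip_width: 0.0288
```

```bash
python3 -c "
from w import *
look('w22','red',None,(.658,.148))"
```

```text
t 38.725 tcp [0.6574 0.1462 0.1133] q [ 0.22  0.65  0.34  1.25 -0.    1.56] rot [ 0.622  0.783 -0.    -0.   ] w 0.028784494559190535
tray red (array([0.6582, 0.1453, 0.2285]), np.float64(0.22558237596076314)) uv [[279.56296812 208.79934164]]
```

View pics/w22.png

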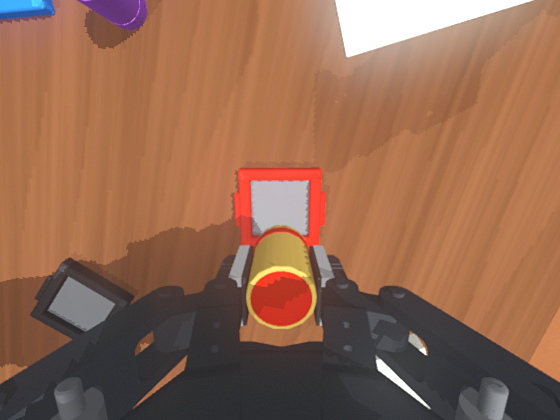

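Call:
{"op": "send_rows", "data": {"targets": [[[0,0.05,-1,0,1.5],[0,0.05,-4,0,1.5],[0,0.05,-7,0,1.5],[0,0.05,-8.3,0,1.5],[0,0.05,-8.6,0,1.5],[0,0.05,-8.8,0,1.5],[0,0.05,-8.9,0,1.5],[0,0.05,-8.95,0,1.5],[0,0.05,-8.95,0,1.5]]]}}

```text
clock: 39.9
eef_pos: [0.6585, 0.1477, 0.0243]
tool_rot: [0.622, 0.783, 0.0, 0.0]
ft_force: [-0.6, 0.4, -3.9]
grip_width: 0.0284
```

Call:
{"op": "send_rows", "data": {"targets": [[[0,0,-0.05,0,1.5],[0,0,-0.1,0,1.5],[0,0,-0.1,0,1.5]]]}}

```text
clock: 40.28
eef_pos: [0.6585, 0.1477, 0.024]
tool_rot: [0.622, 0.783, 0.0, 0.0]
ft_force: [-3.5, -0.2, 5.8]
grip_width: 0.0287
```

Call:
{"op": "send_rows", "data": {"targets": [[[0,0,0,0,3.3],[0,0,0,0,4.5],[0,0,0,0,6.5],[0,0,0,0,8.5],[0,0,0,0,8.5],[0,0,3,0,8.5],[0,0,8,0,8.5],[0,0,12,0,8.5],[0,0,14,0,8.5],[0,0,14,0,8.5]]]}}

```text
clock: 41.52
eef_pos: [0.6597, 0.1479, 0.1653]
tool_rot: [0.622, 0.783, 0.002, 0.002]
ft_force: [-0.3, 0.5, 0.5]
grip_width: 0.085
```

```bash
python3 -c "
from w import *
look('w23','red',None,(.658,.147))"
```

```text
t 41.525 tcp [0.6597 0.1479 0.1653] q [ 0.22  0.63  0.42  1.36 -0.    1.56] rot [0.622 0.783 0.002 0.002] w 0.08503739948024962
tray red (array([0.6582, 0.146 , 0.2302]), np.float64(0.07560067595898501)) uv [[276.63119214 196.26159007]]
```

View pics/w23.png

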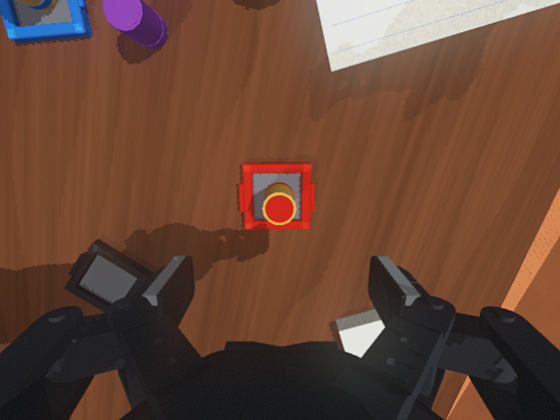

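Call:
{"op": "send_rows", "data": {"targets": [[[-3,-2,2,0,8.5],[-8,-4,4,0,8.5],[-14,-6,6,0,8.5],[-20,-8,8,0,8.5],[-25,-10,8,0,8.5],[-28,-12,8,0,8.5],[-28,-12,8,0,8.5],[-28,-12,8,0,8.5]]]}}

```text
clock: 42.58
eef_pos: [0.3785, 0.0277, 0.2421]
tool_rot: [0.622, 0.783, -0.0, -0.0]
ft_force: [-0.5, -0.2, -0.0]
grip_width: 0.0851
```

Run:
```python
from w import *
T={'red':(.658,.147),'green':(.6243,-.1375),'blue':(.4147,.277),'white':(.423,-.26)}
for n in ('top','scene'):
    im=vision.camera(n); save(n+'9',im); cal=vision.get_calibration(n)
    for k,v in T.items():
        for t in (k,): print(n,k,[(np.round(at(cal,b['uv'],H[k]/2+.006),3),round(b['score'],2)) for b in vision.boxes_of('sample_'+k,n)])
im=cv2.imread('pics/scene9.png'); 
cv2.imwrite('pics/scene9z.png',cv2.resize(im[120:360,90:440],None,fx=2.2,fy=2.2,interpolation=cv2.INTER_CUBIC))
print([ (b['uv']) for b in vision.boxes_of('cup','scene')],bot.get_obs()['clock'])
```

```text
top red [(array([0.506, 0.279, 0.033]), 0.49), (array([0.669, 0.149, 0.033]), 0.44)]
top green [(array([ 0.624, -0.132,  0.035]), 0.46)]
top blue [(array([0.413, 0.275, 0.037]), 0.54)]
top white [(array([ 0.426, -0.263,  0.039]), 0.65)]
scene red [(array([0.659, 0.156, 0.033]), 0.59), (array([0.506, 0.271, 0.033]), 0.51)]
scene green [(array([ 0.62 , -0.137,  0.035]), 0.79)]
scene blue [(array([0.416, 0.282, 0.037]), 0.85)]
scene white [(array([ 0.419, -0.256,  0.039]), 0.57)]
[[400.3, 158.8]] 43.125
```

View pics/scene9z.png

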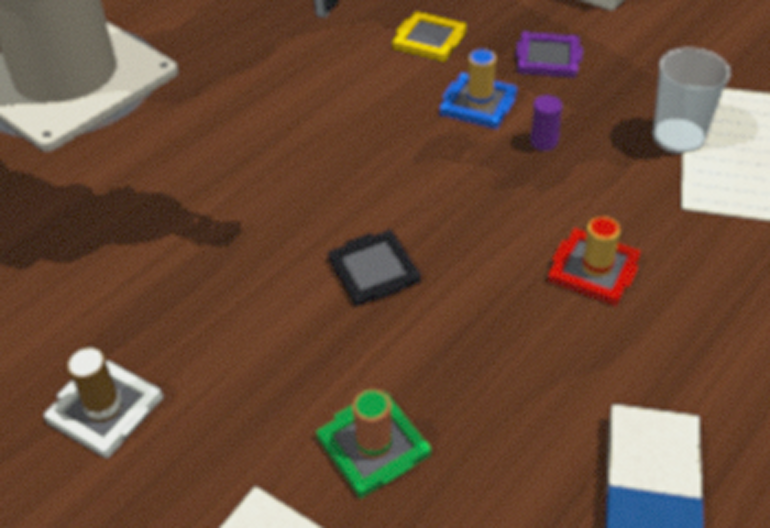

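View pics/top9.png

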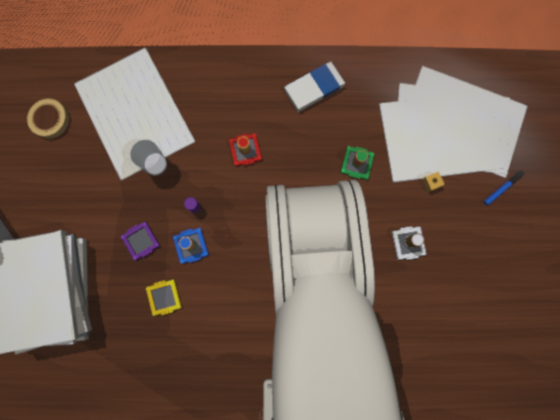

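```bash
python3 -c "
from workcell import bot
print(bot.job_done())"
```

```text
the job is handed in; nothing more can be done
None
```

All four samples now stand upright in the trays of their own colours, and I handed the job in at about 43 s of the 141 s allowed. `job_done` gave no verdict.

- **Moves:** I parked red in the black tray, then moved blue, green and white to their own trays, and red last. I set each one down until the wrist force showed contact, then let go. The purple look-alike, the purple and yellow trays and the cup were left alone.
- **Last checks:** The arm was clear, and the final top and scene pictures showed all four upright on their liners. Positions read from the arm and wrist camera when I let go put each sample within about 3 mm of its tray's centre. By eye, the cup had not moved; I did not measure it.
- **Disagreements:**
  - The trained networks' final positions from the top and scene cameras differed from the wrist values by up to about 11 mm. Red was the worst, at 0.669 (x, top) and 0.156 (y, scene). I put this down to the networks marking only the visible middle of a thing, because the wrist picture and the enlarged scene crop both showed red centred.
  - The automatic fit of the red tray was poor in some of the wrist pictures, so I checked it by hand from its corners and liner. Its last fit was good.
  - My colour finder lost the red sticker once in shadow and once mixed the blue sticker with the blue rim. I read those two from the pictures instead.

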